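# Gauge the post feet on the slanted pin and sort them

## Task

Only one of the two chromed post feet fits our bar posts: find out which by sliding them, flange first and without forcing, onto the slanted gauge pin; the right one goes on until its flange lies flat on the pin's shoulder, and it must have been fully home like that before you sort it. Then stand the foot that fits upright on the floor of the shallow cake tin and put the other one in the cardboard carton, leaving everything else on the counter where it is.

Things in the scene. Friction and masses are not known exactly. Their poses are not given: they have to be found in the camera images.
- foot_a: one of two chromed steel post feet, alike outside, standing flange down: flange 58 mm across, 6 mm thick, with a collar 38 mm across, 50 mm total height, bored right through. One of the two (not told which) has a 28 mm bore and slides over the pin, the other a 21 mm bore and stops on its nose. Origin: centre of the flange's underside, z along the bore to the collar's end.
- foot_b: the other of two chromed steel post feet, alike outside, standing flange down: flange 58 mm across, 6 mm thick, with a collar 38 mm across, 50 mm total height, bored right through. One of the two (not told which) has a 28 mm bore and slides over the pin, the other a 21 mm bore and stops on its nose. Origin: centre of the flange's underside, z along the bore to the collar's end.
- pin: steel gauge pin, 24 mm thick, leaning 35 degrees from vertical out of a pine block, roughly towards the robot. Origin: centre of the flat 62 mm wide shoulder at its foot (75 mm above the counter), z along the pin, y level. It stands 72 mm out of the shoulder; the last 14 mm taper to 14 mm. A foot is fully home when its flange lies flat on the shoulder.
- gauge: the fixed pine block that carries the pin: base 150 x 110 x 20 mm with two cheeks 62 mm high. Origin on the counter, straight below the pin's shoulder centre; the pin leans to its -x.
- cake_tin: shallow open aluminium cake tin, fixed, 150 (x) x 130 (y) x 30 mm high, walls and floor 4 mm. Origin: centre of its underside. It and the carton may have swapped places.
- carton: open cardboard carton with folded-out flaps, fixed, 140 (x) x 130 (y) x 60 mm high, walls and floor 4 mm. Origin: centre of its underside.
- screwdriver: bystander: screwdriver, 150 mm long, lying along its x
- salt: bystander: dark wooden salt shaker, 38 mm across, 66 mm high, standing; origin at its underside
- mug: bystander: white mug, 80 mm across, 90 mm high, handle at its +y; origin at its underside
- jar: bystander: glass jar with a steel lid, 68 mm across, 110 mm high; origin at its underside
- tape_measure: bystander: black tape measure, 65 x 34 x 58 mm high; origin at its underside
- bowl: bystander: white bowl, 120 mm across, 50 mm high; origin at its underside
- spoon: bystander: wooden spoon lying along its x
Not all that is in view belongs to the job. What is shaped like the foot_b but purple is not meant.

How it is judged:
By the outcome, as a careful person would: the job done as asked, in the order asked, and still so for the second after the job is handed in, with the robot touching nothing.
It also fails if it takes over 72 s, if anything falls off the work surface, if the arm or the gripper's body presses on something with over 40 N, if the wrist force passes 120 N, or if a joint passes its speed limit or range.

## Robot

A 6-joint arm with a two-finger parallel gripper is mounted at the origin on the work surface. World frame = base frame: x ahead of the robot, y to its left, z up, the work surface at z = 0. Lengths are in m, angles in rad, forces in N, time in s.
With the tool pointing down it reaches from about 0.325 to 0.775 m from the base axis. Payload 5.5 kg.
Tool frame: the origin (TCP) lies between the finger pads; the fingertips stand 8 mm ahead of it and the grasp point (between the pads) lies 11 mm behind it (tcp_to_tips is the distance from the TCP to the fingertips, in m); z points along the fingers, y is the direction in which the jaws open and shut (so a half turn about z gives the same grasp; the last joint's range is limited). The gripper opens to 88 mm and grips with 3 to 60 N. Pads are 20 mm wide; open, the fingers measure 115 mm over their backs; the gripper's body (75 mm by 178 mm) begins 61 mm behind the grasp point.
Start: joints at [-1.23, 0.091, 1.231, -0, 1.82, -0.057], TCP at [0.232, -0.553, 0.231] pointing down, gripper open.
Joint ranges: [-2.87, 2.87], [-0.86, 2.18], [0.17, 2.46], [-1.51, 4.65], [0.06, 2.69], [-2.65, 2.65]. Speed limits (rad/s): [2.57, 2.57, 3.01, 3.14, 3.14, 3.14].

## Interface

Orientations are given as a unit quaternion [w, x, y, z].
In Python, from bench import * gives the robot as it stands. Calls block until the motion is done:
- move_to(position, orientation): joint-space move of the TCP to a pose.
- move_l(position, speed=0.15, orientation=None): straight line of the TCP; orientation=None keeps the orientation; speed is the mean speed in m/s.
- movej(angles): joint-space move.
- gripper_open() and close(): open the fingers fully, or close them until they stop; the grip force is fixed at half the most.
- hold(seconds).
- inverse_kinematics(position, orientation): joint angles nearest the present ones, or None.
- state(): the state.
- get_image(name): name is "side" or "top" or "wrist"; returns a dict with "frame" (420x560x3 uint8, blue, green, red), "depth" (420x560 float32, m along the optical axis (not along the pixel's ray), 0 where there is no reading), "camera_matrix" (3x3 intrinsics, pixels), "view" (4x4, takes a point from world to camera coordinates). Camera axes: x right, y up, looking along -z (the intrinsics and any distortion apply to the point x, -y, -z); pixel columns grow to the right and rows downward; lengths in m; the calibration is good to about 2 mm. A picture is of the moment at which its call begins.
A pose or a line that the arm cannot do raises IKError and nothing moves.
- job_done(): hands the job in, once; it reports no verdict.
The state is a dict: "time": time; "joint_pos": joint angles; "dq": joint speeds; "joint_torque": joint torques, N m; "ee_pos": TCP position; "ee_rot": TCP orientation; "ft_force": force on the tool from outside, world axes, zero at the start; "moment": the same for the moment, N m; "finger_gap": finger opening in m.
Only numpy, scipy, OpenCV 4.12 (cv2) and the standard library are available. Lean on these libraries where they do the work, as an engineer would, in place of code of your own. Each camera call takes 0.05 s, during which the arm holds its last target. There are 200 camera calls.

## Working session

There is one attempt and no reset: what is moved stays moved. The work goes in short steps, each a Python script; the robot and the scene stay as the last script left them, time stands still between calls to the robot, and variables do not carry over. Pictures are saved under pics/ and viewed, about 8 in all and at most 12, crops included, and the job is handed in when it is done.

```bash
mkdir -p pics; ls
cat > h.py <<'E'
from bench import *
import numpy as np, cv2
from scipy.spatial.transform import Rotation as R
def snap(n):
    d=get_image(n); np.savez(f'{n}.npz',**{k:np.asarray(d[k]) for k in('frame','depth','camera_matrix','view')}); return d
def load(n): return dict(np.load(f'{n}.npz'))
def cloud(d):
    K=d['camera_matrix'];z=d['depth'];v,u=np.mgrid[:z.shape[0],:z.shape[1]]
    c=np.stack([(u-K[0,2])/K[0,0]*z,-(v-K[1,2])/K[1,1]*z,-z,np.ones_like(z)],-1)
    w=c@np.linalg.inv(d['view']).T; w=w[...,:3]; w[z<=0]=np.nan; return w
def q(Rm): x=R.from_matrix(Rm).as_quat(); return [x[3],x[0],x[1],x[2]]
E
python3 - <<'E'
from h import *
for n in('top','side'):
    d=snap(n); cv2.imwrite(f'pics/{n}1.png',cv2.resize(d['frame'],(784,588)))
    print(n,d['camera_matrix'],d['view'],(d['depth']>0).mean())
print(state())
E
```

```text
pics
top [[385.08974349   0.         275.91195598]
 [  0.         385.08974349 201.27286524]
 [  0.           0.           1.        ]] [[ 0.02740703 -0.99953284  0.01352611 -0.07187483]
 [ 0.99316612  0.0287631   0.11310944 -0.57303479]
 [-0.11344565  0.01033368  0.99349046 -1.03896097]
 [ 0.          0.          0.          1.        ]] 0.9959056122448979
side [[382.60777094   0.         277.76132719]
 [  0.         382.60777094 214.45002906]
 [  0.           0.           1.        ]] [[ 0.96024122 -0.27886517 -0.01307751 -0.58809956]
 [ 0.21472283  0.70781483  0.67297271 -0.12960079]
 [-0.1784122  -0.64902417  0.7395517  -0.91411794]
 [ 0.          0.          0.          1.        ]] 0.995922619047619
{'time': 0.1, 'joint_pos': array([-1.22968170e+00,  9.17587945e-02,  1.23175106e+00, -5.62732664e-06,
        1.81979876e+00, -5.67358252e-02]), 'dq': array([ 2.56480744e-04, -2.74476828e-03,  5.53721989e-05, -2.83963528e-04,
       -4.84927489e-05, -5.33973642e-05]), 'joint_torque': array([ 2.66925679e-03, -4.47855484e+01, -4.07571459e+01,  6.98085199e-02,
        2.84009229e-02, -1.34243546e-04]), 'ee_pos': array([ 0.23235533, -0.55291054,  0.22964291]), 'ee_rot': array([-8.48933123e-04,  9.80279312e-01,  1.97615118e-01, -1.24284707e-04]), 'ft_force': array([-1.03584508, -0.17120399, -1.22216713]), 'moment': array([-0.01363191,  0.01179496, -0.00689806]), 'finger_gap': 0.08785439613408508}
```

View pics/top1.png

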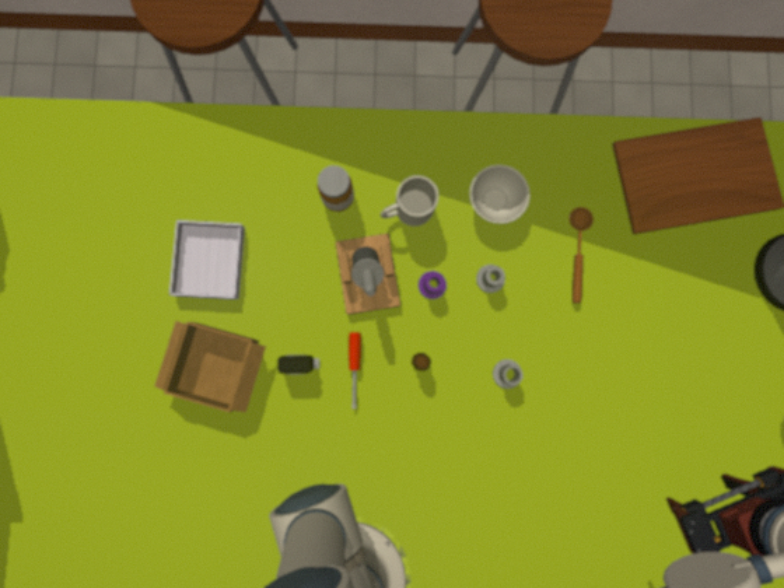

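View pics/side1.png

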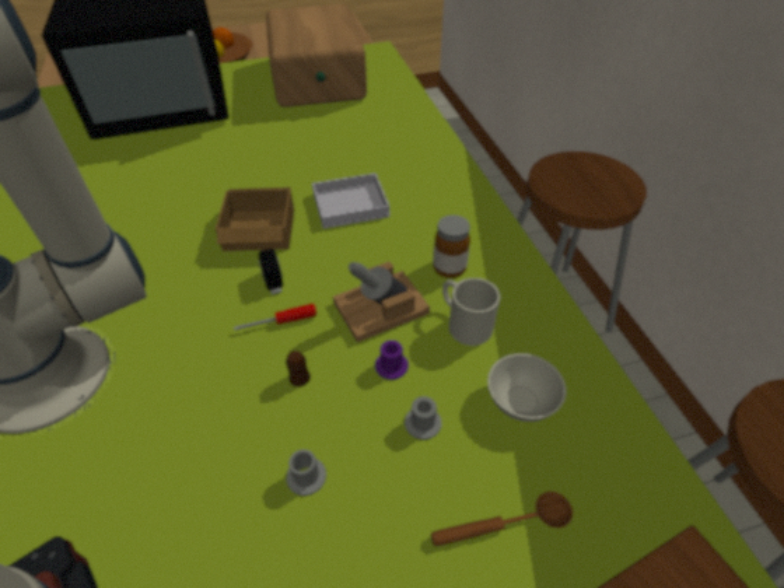

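Top view (784 px scale): feet at (490,278) and (507,374), with the purple decoy at (432,285). The pin is at about (368,270), the tin at (207,260) and the carton at (212,367). The side view agrees. Next I'll locate them from depth.

Run:
```python
from h import *
d=load('top');w=cloud(d)
c0=[]
def near(u,v,r): 
    u/=1.4;v/=1.4;r/=1.4
    return w[int(v-r):int(v+r),int(u-r):int(u+r)].reshape(-1,3)
print('counter z',np.nanmedian(near(600,450,30)[:,2]))
ds=load('side');ws=cloud(ds)
for n,(u,v),(us,vs) in(('A?',(490,278),(424,412)),('B?',(507,374),(304,468))):
    p=near(u,v,30); 
    t=p[(p[:,2]>.043)&(p[:,2]<.056)]; f=p[(p[:,2]>.003)&(p[:,2]<.012)]
    print(n,'rim',len(t),t.mean(0),(t.min(0)+t.max(0))/2,np.ptp(t,0),'fl',len(f),(f.min(0)+f.max(0))/2,np.ptp(f,0))
    x=ws[int(vs/1.4)-30:int(vs/1.4)+30,int(us/1.4)-30:int(us/1.4)+30].reshape(-1,3);t=x[(x[:,2]>.043)&(x[:,2]<.056)];f=x[(x[:,2]>.003)&(x[:,2]<.012)]
    print(' side rim',len(t),(t.min(0)+t.max(0))/2,'fl',(f.min(0)+f.max(0))/2,np.ptp(f,0))
for n,(u,v) in(('pin',(368,272)),('tin',(207,260)),('carton',(212,367))):
    p=near(u,v,55); 
    print(n); 
    for lo,hi in((.002,.008),(.014,.026),(.026,.04),(.05,.07),(.07,.09),(.09,.15)):
        t=p[(p[:,2]>lo)&(p[:,2]<hi)]
        if len(t)>5:
            rc=cv2.minAreaRect((t[:,:2]*1000).astype(np.float32)); print(lo,hi,len(t),np.round(t.mean(0),4),rc)
f=d['frame']
a=cv2.resize(f[180:290,320:390],None,fx=5.2,fy=5.2,interpolation=cv2.INTER_CUBIC)
b=cv2.resize(ds['frame'][160:360,190:330],(400,572),interpolation=cv2.INTER_CUBIC)
cv2.imwrite('pics/c1.png',np.hstack([a,b]) if a.shape[0]==b.shape[0] else a)
```

```text
counter z 0.0018055854327245768
A? rim 109 [ 0.5909679  -0.26562833  0.05125413] [ 0.59070219 -0.26606406  0.04973618] [0.03423986 0.03665966 0.01102296] fl 615 [ 0.59408029 -0.26516465  0.00743761] [0.12480054 0.12173821 0.00887119]
 side rim 192 [ 0.58846294 -0.27036176  0.04922957] fl [ 0.60214452 -0.24106625  0.00750042] [0.15741387 0.16884093 0.00899887]
B? rim 83 [ 0.40027104 -0.30104551  0.05077862] [ 0.40038558 -0.30095857  0.04934083] [0.03492997 0.03605273 0.0119752 ] fl 623 [ 0.4024294  -0.30012822  0.00739461] [0.11953594 0.1198332  0.00878289]
 side rim 179 [ 0.39730768 -0.30453388  0.04904122] fl [ 0.40048032 -0.28418031  0.00748651] [0.13485379 0.16242036 0.00896347]
pin
0.002 0.008 2127 [ 0.6023 -0.0124  0.0037] ((600.8801879882812, -15.237968444824219), (223.16796875, 225.6770477294922), 1.6113226413726807)
0.014 0.026 1119 [ 0.5838 -0.0187  0.0219] ((614.8062133789062, -47.71849822998047), (181.59169006347656, 181.25538635253906), 10.680176734924316)
0.026 0.04 77 [ 0.6314 -0.0356  0.0324] ((625.7278442382812, -29.054725646972656), (119.4950180053711, 204.8171234130
[... 729 characters left out ...]
)
0.026 0.04 365 [0.6129 0.3095 0.0315] ((611.0826416015625, 307.9549865722656), (132.7257537841797, 150.90695190429688), 88.60403442382812)
carton
0.002 0.008 2872 [0.4025 0.2866 0.0047] ((400.8999938964844, 291.2474060058594), (216.51766967773438, 222.52606201171875), 1.6780176162719727)
0.014 0.026 118 [0.3991 0.3198 0.0202] ((402.5947570800781, 278.0958557128906), (127.30110931396484, 137.06765747070312), 75.4775390625)
0.026 0.04 140 [0.3975 0.3169 0.0333] ((402.468994140625, 277.7672119140625), (128.52963256835938, 136.891845703125), 75.97747802734375)
0.05 0.07 1213 [0.3986 0.2749 0.0586] ((400.6592102050781, 278.2470703125), (180.0634002685547, 140.52395629882812), 75.98090362548828)
```

View pics/c1.png

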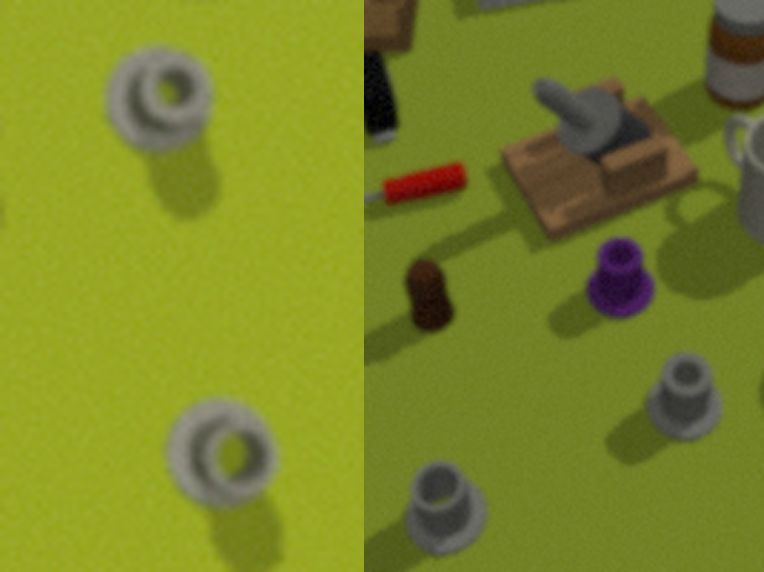

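The lower, nearer foot at about (0.40,-0.30) clearly has the thin wall and wider bore, so I'll try it first. Next: wrist views of it and of the pin, with the tool along the pin axis.

```bash
cat >> h.py <<'E'
DOWN=np.diag([1.,-1,-1])
def pinR(psi,tilt=np.radians(35)):  # columns: pin frame; psi=yaw of gauge; pin leans to -x
    return R.from_euler('z',psi).as_matrix()@R.from_euler('y',-tilt).as_matrix()
def sdf(P,p):
    L=(P-[p[0],p[1],.075+p[3]])@pinR(p[2]); r=np.hypot(L[:,0],L[:,1]); z=L[:,2]
    def cyl(r,z,rad,a,b):
        dx=r-rad; dz=np.maximum(a-z,z-b); return np.minimum(np.maximum(dx,dz),0)+np.hypot(np.maximum(dx,0),np.maximum(dz,0))
    rad=np.where(z>.058,.012-(z-.058)*5/14,.012)
    pin=np.maximum(r-rad,z-.072)
    return np.minimum(pin,cyl(r,z,.031,-.02,0)),z
def fitpin(w,p0=(.605,-.02,.05,0)):
    from scipy.optimize import least_squares
    P=w.reshape(-1,3); P=P[np.isfinite(P).all(1)&(np.hypot(P[:,0]-.585,P[:,1]+.02)<.08)&(P[:,2]>.055)&(P[:,2]<.17)]
    p=np.array(p0)
    for k in range(4):
        s,z=sdf(P,p); m=(abs(s)<(.012,.008,.006,.005)[k])&(z>-.004)
        res=least_squares(lambda x:sdf(P[m],x)[0],p,loss='soft_l1',f_scale=.0015); p=res.x
    return p,m.sum(),np.median(abs(sdf(P[m],p)[0]))
E
python3 - <<'E'
from h import *
for n in('top','side'): print(n,fitpin(cloud(load(n))))
p,_,_=fitpin(cloud(load('top')))
Rp=pinR(p[2]); T=Rp@np.diag([1.,-1,-1])
o=np.array([p[0],p[1],.075])
print(T)
def go(pos,Rm):
    print(inverse_kinematics(pos,q(Rm))); move_to(pos,q(Rm))
go([.40,-.30,.24],DOWN); d=snap('wrist'); d0=d['frame']; 
import shutil; shutil.copy('wrist.npz','w1.npz')
go(list(o+Rp[:,2]*.25),T); d=snap('wrist'); shutil.copy('wrist.npz','w2.npz')
print(fitpin(cloud(d)),state()['time'],state()['ft_force'])
cv2.imwrite('pics/w.png',cv2.resize(np.hstack([d0,d['frame']]),(800,300)))
E
```

```text
top (array([ 0.59440422, -0.02016231,  0.22098684,  0.00959557]), np.int64(293), np.float64(0.0014350642047963667))
side (array([ 0.59156437, -0.03248871,  0.28816055,  0.00669542]), np.int64(366), np.float64(0.0015029324141195418))
[[ 0.79923159  0.21919257  0.55962799]
 [ 0.17955204 -0.97568162  0.12572369]
 [ 0.57357644  0.         -0.81915204]]
[-7.11553623e-01 -1.75619774e-01  1.47341082e+00 -4.44089210e-16
  1.84380161e+00  8.59242703e-01]
[-0.46617636 -0.81061129  1.9501028   0.37310722  1.51041532  0.95537083]
(array([ 5.83470865e-01, -1.87198311e-02,  1.87896838e-01,  1.39705803e-06]), np.int64(1637), np.float64(0.0004129577687572838)) 2.3583 [ 0.31220014  0.08739412 -0.25225938]
```

View pics/w.png

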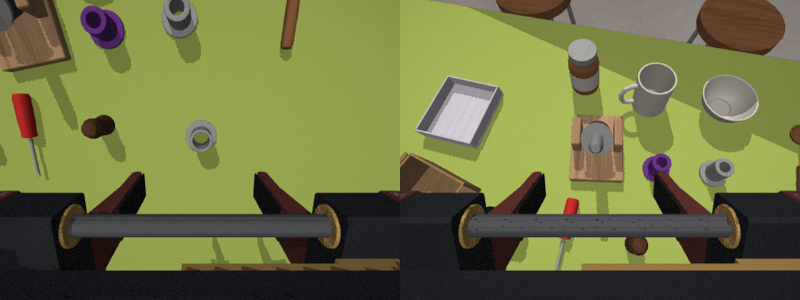

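The wrist views show the open-bored near foot at (200,135) in the left picture and the pin at (597,140) in the right one. The wrist pin fit is tight at 0.4 mm. I'll cross-check its yaw against the block, fit the feet, then grasp.

```bash
cat >> h.py <<'E'
def fitfoot(w,x0,y0,up=0.):
    from scipy.optimize import least_squares
    P=w.reshape(-1,3); P=P[np.isfinite(P).all(1)]
    c=np.array([x0,y0])
    def f(Q,c):
        r=np.hypot(Q[:,0]-c[0],Q[:,1]-c[1]); z=Q[:,2]
        a=np.maximum(r-.019,z-.050-up); b=np.maximum(r-.029,z-.006-up); return np.minimum(a,b)
    for k in(.010,.006,.004):
        r=np.hypot(P[:,0]-c[0],P[:,1]-c[1]); 
        m=(r<.035)&(r>.015)&(P[:,2]>.004+up)&(P[:,2]<.056+up); Q=P[m]; Q=Q[abs(f(Q,c))<k]
        c=least_squares(lambda c:f(Q,c),c,loss='soft_l1',f_scale=.0015).x
    return c,len(Q),np.median(abs(f(Q,c)))
E
python3 - <<'E'
from h import *
W1=cloud(dict(np.load('w1.npz')));W2=cloud(dict(np.load('w2.npz')));T=cloud(load('top'));S=cloud(load('side'))
for n,w in(('w1',W1),('top',T),('side',S)): print(n,fitfoot(w,.40,-.302))
for n,w in(('w2',W2),('w1',W1),('top',T),('side',S)): print('far',n,fitfoot(w,.59,-.267))
for n,w in(('w2',W2),('top',T)):
    P=w.reshape(-1,3);P=P[(abs(P[:,0]-.585)<.1)&(abs(P[:,1]+.02)<.085)&(P[:,2]>.012)&(P[:,2]<.07)]
    print(n,cv2.minAreaRect((P[:,:2]*1000).astype(np.float32)))
for a in(0.,.1,.19,.25): print(fitpin(W2,(.59,-.02,a,.003)))
# tin/carton
P=W2.reshape(-1,3);P=P[(abs(P[:,0]-.61)<.12)&(abs(P[:,1]-.31)<.12)&(P[:,2]>.014)&(P[:,2]<.04)];print('tin',cv2.minAreaRect((P[:,:2]*1000).astype(np.float32)))
E
```

```text
w1 (array([ 0.39949202, -0.30275625]), 962, np.float64(0.00048355409933551353))
top (array([ 0.39897125, -0.30165554]), 232, np.float64(0.0009963980539778637))
side (array([ 0.39695657, -0.30358204]), 529, np.float64(0.0006576715990293039))
far w2 (array([ 0.59178063, -0.26841925]), 1076, np.float64(0.0004204022335902212))
far w1 (array([ 0.59204613, -0.26834686]), 1508, np.float64(0.00039704546954640475))
far top (array([ 0.5912944, -0.267013 ]), 228, np.float64(0.0011886678434191071))
far side (array([ 0.58882944, -0.26866509]), 452, np.float64(0.0006592950984162906))
w2 ((593.1668090820312, -16.548385620117188), (150.37179565429688, 109.23494720458984), 10.488377571105957)
top ((593.0333862304688, -15.465042114257812), (150.75514221191406, 109.79573059082031), 10.680176734924316)
(array([ 5.83470865e-01, -1.87198311e-02,  1.87896839e-01,  1.39706526e-06]), np.int64(1637), np.float64(0.00041295775526231995))
(array([ 5.83470865e-01, -1.87198312e-02,  1.87896839e-01,  1.39704441e-06]), np.int64(1637), np.float64(0.0004129577737189676))
(array([ 5.83470865e-01, -1.87198311e-02,  1.87896839e-01,  1.39704965e-06]), np.int64(1637), np.float64(0.00041295777060078136))
(array([ 5.83470865e-01, -1.87198311e-02,  1.87896838e-01,  1.39704959e-06]), np.int64(1637), np.float64(0.00041295777091440895))
tin ((611.7032470703125, 306.24896240234375), (132.5623779296875, 150.3114013671875), 88.31327819824219)
```

```bash
cat >> h.py <<'E'
PSI=.186; O=np.array([.5835,-.0187,.075]); RP=pinR(PSI); TP=RP@DOWN; H=.023
def atpin(s,off=(0,0)): return list(O+RP@np.array([off[0],off[1],s+H]))
def st(tag=''):
    s=state(); print(tag,'t%.2f'%s['time'],'F',np.round(s['ft_force'],1),'pinF',np.round(RP.T@s['ft_force'],1),'M',np.round(s['moment'],2),'gap %.4f'%s['finger_gap'],'s %.4f'%((s['ee_pos']-O)@RP[:,2]-H), 'xy',np.round(((np.array(s['ee_pos'])-O)@RP)[:2]*1e3,1)); return s
def pick(x,y):
    move_to([x,y,.12],q(DOWN)); move_l([x,y,H],.12); close(); st('grip'); move_l([x,y,.25],.25); st('lift')
def slide(s0,s1,n,off=(0,0),lim=8):
    b=RP.T@state()['ft_force']
    for s in np.linspace(s0,s1,n):
        move_l(atpin(s,off),.05); x=st(); f=RP.T@x['ft_force']-b
        if abs(f).max()>lim: print('stop',f); return s
    return s1
E
python3 - <<'E'
from h import *
move_to([.45,-.25,.30],q(DOWN))
pick(.3993,-.3028)
move_to(atpin(.13),q(TP)); st('above'); 
d=snap('wrist'); cv2.imwrite('pics/held.png',d['frame'])
move_l(atpin(.08),.1)
slide(.076,.04,10)
E
```

```text
grip t5.78 F [-0.4  0.1  0.4] pinF [-0.1  0.2  0.5] M [0.02 0.03 0.02] gap 0.0382 s 0.0684 xy [-221.2 -245.2]
lift t6.83 F [-0.1  0.3 -2.2] pinF [-1.3  0.3 -1.8] M [ 0.   -0.02 -0.05] gap 0.0386 s 0.2530 xy [ -92.2 -244.8]
above t7.94 F [ 0.2 -0.4 -0.9] pinF [-0.4 -0.5 -0.8] M [-0.04  0.39  0.03] gap 0.0385 s 0.1302 xy [ 0.  -0.7]
 t8.89 F [ 0.   0.2 -1.2] pinF [-0.6  0.2 -1. ] M [-0.06  0.39 -0.05] gap 0.0383 s 0.0763 xy [ 0.2 -0.1]
 t9.14 F [-0.4  0.8 -0.5] pinF [-0.5  0.8 -0.2] M [-0.07  0.33  0.04] gap 0.0386 s 0.0718 xy [-0.2  0.1]
 t9.39 F [ 0.7 -0.7 -1. ] pinF [-0.1 -0.8 -1.1] M [-0.09  0.38 -0.01] gap 0.0383 s 0.0676 xy [-0.3  0.1]
 t9.64 F [-0.3  0.2 -0.5] pinF [-0.6  0.2 -0.3] M [-0.09  0.39  0.04] gap 0.0382 s 0.0637 xy [-0.3  0.1]
 t9.89 F [ 0.2 -0.3 -0.8] pinF [-0.4 -0.3 -0.8] M [-0.09  0.38  0.01] gap 0.0384 s 0.0597 xy [-0.3  0.1]
 t10.14 F [-0.  -0.4 -2. ] pinF [-1.3 -0.4 -1.6] M [-0.06  0.4   0.01] gap 0.0385 s 0.0557 xy [-0.3  0.1]
 t10.39 F [-0.3  0.6 -0.5] pinF [-0.4  0.7 -0.3] M [-0.07  0.41  0.06] gap 0.0383 s 0.0517 xy [-0.3  0.1]
 t10.64 F [ 0.5  0.2 -1.5] pinF [-0.5  0.1 -1.5] M [-0.08  0.35  0.05] gap 0.0385 s 0.0477 xy [-0.3  0.1]
 t10.89 F [ 0.8  0.9 -1. ] pinF [ 0.2  0.7 -1.3] M [-0.12  0.38 -0.02] gap 0.0387 s 0.0437 xy [-0.3  0.1]
 t11.14 F [-0.6 -0.4 -1. ] pinF [-1.1 -0.3 -0.5] M [-0.06  0.34 -0.07] gap 0.0381 s 0.0397 xy [-0.3  0.1]
```

View pics/held.png

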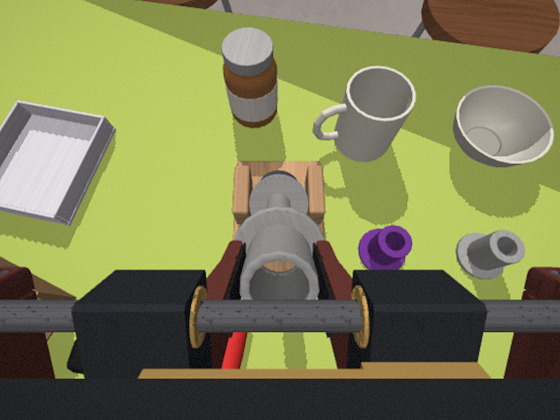

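The picture shows the foot held squarely between the fingers, bore about (278,275), in line with the pin. It went past the nose with no force, so I'll continue to the shoulder.

Run:
```python
from h import *
r=slide(.036,.004,9)
if r<=.0041:
    r=slide(.003,-.004,8,lim=6)
    st('end'); hold(.2)
    d=snap('side'); cv2.imwrite('pics/home.png',cv2.resize(d['frame'][170:270,200:340],(784,560),interpolation=cv2.INTER_CUBIC))
    gripper_open(); hold(.3); st('open'); 
    close(); st('regrip')
```

```text
t11.39 F [ 0.6  0.5 -0.8] pinF [ 0.1  0.4 -1. ] M [-0.01  0.35 -0.05] gap 0.0381 s 0.0357 xy [-0.3  0.1]
 t11.64 F [-0.5  0.2 -1.1] pinF [-1.   0.3 -0.7] M [-0.02  0.4  -0.01] gap 0.0386 s 0.0317 xy [-0.3  0.1]
 t11.89 F [ 0.8 -0.1 -1.3] pinF [-0.1 -0.2 -1.5] M [-0.1   0.36 -0.01] gap 0.0382 s 0.0277 xy [-0.3  0.1]
 t12.14 F [ 0.8 -0.7 -1.1] pinF [-0.1 -0.9 -1.3] M [-0.06  0.4  -0.01] gap 0.0385 s 0.0237 xy [-0.3  0.1]
 t12.39 F [ 0.4 -0.1 -1.2] pinF [-0.4 -0.2 -1.1] M [-0.01  0.34  0.03] gap 0.0384 s 0.0197 xy [-0.3  0.1]
 t12.64 F [ 0.7 -0.2 -1.1] pinF [-0.1 -0.3 -1.2] M [-0.03  0.39  0.02] gap 0.0384 s 0.0157 xy [-0.3  0.1]
 t12.89 F [ 0.   0.3 -1.3] pinF [-0.7  0.3 -1.1] M [-0.02  0.32 -0.03] gap 0.0382 s 0.0117 xy [-0.3  0.1]
 t13.14 F [-0.2 -0.1 -1.5] pinF [-1.  -0.  -1.1] M [-0.03  0.39 -0.  ] gap 0.0384 s 0.0077 xy [-0.3  0.1]
 t13.39 F [-0.2  0.5 -2.1] pinF [-1.3  0.5 -1.6] M [-0.03  0.39 -0.02] gap 0.0384 s 0.0037 xy [-0.3  0.1]
 t13.64 F [ 0.5 -0.6 -1.2] pinF [-0.4 -0.7 -1.3] M [-0.09  0.39  0.01] gap 0.0383 s 0.0030 xy [-0.  0.]
 t13.89 F [ 0.6 -0.1 -1.2] pinF [-0.2 -0.2 -1.3] M [-0.06  0.32  0.04] gap 0.0384 s 0.0020 xy [-0.  0.]
 t14.14 F [-0.2 -1.3 -0.9] pinF [-0.9 -1.2 -0.5] M [-0.    0.34 -0.05] gap 0.0384 s 0.0009 xy [-0.1 -0. ]
 t14.39 F [-7.4 -0.8  3.6] pinF [-4.   0.6  7.2] M [-0.05  0.89  0.11] gap 0.0387 s 0.0005 xy [ 0.2 -0. ]
stop [-2.71021315  0.05911993  8.7901249 ]
end t14.39 F [-7.4 -0.8  3.6] pinF [-4.   0.6  7.2] M [-0.05  0.89  0.11] gap 0.0387 s 0.0005 xy [ 0.2 -0. ]
open t15.84 F [-0.5 -0.2  0. ] pinF [-0.4 -0.2  0.3] M [0.01 0.25 0.01] gap 0.0875 s 0.0000 xy [-0. -0.]
regrip t16.67 F [-1.3  0.1  0.3] pinF [-0.9  0.3  1. ] M [-0.07  0.24 -0.02] gap 0.0382 s -0.0000 xy [-0.  0.]
```

View pics/home.png

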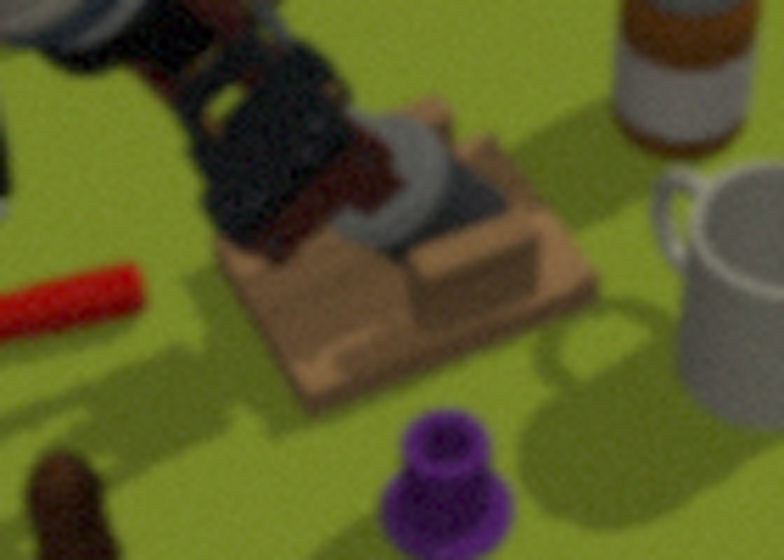

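The side view shows the flange flat on the shoulder at about (400,190). Contact came at s = 0.5 mm, and after release it settled at 0.0. I'll withdraw it and place it in the tin with the jaws along the tin's long side for clearance.

```bash
cat >> h.py <<'E'
def jawR(a): # tool down, jaw (tool y) along direction a in the xy plane
    return R.from_euler('z',a-np.pi/2).as_matrix()@np.diag([-1.,1,-1])
def best(pos,a):
    c=[(np.abs(np.array(j)-state()['joint_pos']).max(),k,j) for k in(0,np.pi) if (j:=inverse_kinematics(pos,q(jawR(a+k)))) is not None]
    c.sort(key=lambda t:t[0]); print('ik',c[0][0],np.round(c[0][2],2)); return q(jawR(a+c[0][1]))
def place(x,y,a,floor,up=.25):
    o=best([x,y,up],a); move_to([x,y,up],o); move_l([x,y,floor+H+.008],.2); b=state()['ft_force'][2]
    for z in np.arange(.006,-.004,-.001):
        move_l([x,y,floor+H+z],.03)
        if state()['ft_force'][2]-b>4: break
    st('down z %.4f'%z); gripper_open(); move_l([x,y,up],.25); st('placed')
E
python3 - <<'E'
from h import *
move_l(atpin(.03),.06); st(); move_l(atpin(.13),.15); st('off')
place(.6117,.3062,np.radians(-1.7),.004)
d=snap('wrist'); cv2.imwrite('pics/tin.png',d['frame']); print(fitfoot(cloud(d),.6117,.3062,.004))
E
```

```text
t17.32 F [ 0.  -0.2 -0.9] pinF [-0.5 -0.2 -0.8] M [-0.04  0.38  0.02] gap 0.0384 s 0.0303 xy [ 0.1 -0.1]
off t18.13 F [ 1.   0.  -1.2] pinF [ 0.1 -0.2 -1.5] M [-0.02  0.41  0.01] gap 0.0383 s 0.1291 xy [-0.7  0.1]
ik 1.1418112432300775 [ 0.41  0.33  0.92 -0.    1.89  0.44]
down z -0.0020 t22.98 F [-2.4  0.2  5.6] pinF [1.3 0.6 5.9] M [-0.24  0.46 -0.07] gap 0.0383 s -0.1132 xy [ 44.2 314.2]
placed t24.93 F [0.1 0.4 0.1] pinF [ 0.2  0.3 -0. ] M [ 0.   -0.06  0.03] gap 0.0880 s 0.0687 xy [171. 314.]
(array([0.61173992, 0.30598017]), 952, np.float64(0.000494267414796367))
```

View pics/tin.png

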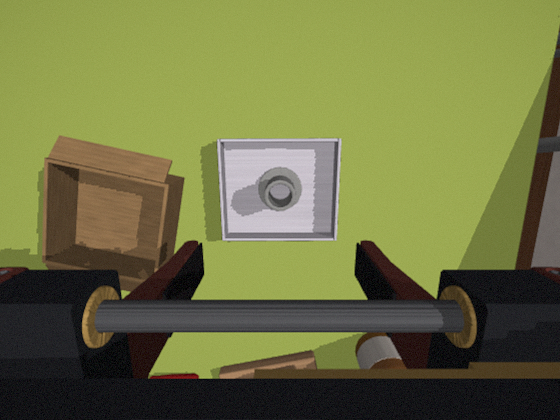

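The picture shows the foot upright in the middle of the tin at (280,190). There is time to gauge the second foot gently too, as the task says, and then put it in the carton.

Run:
```python
from h import *
move_to([.5918,-.2684,.25],q(DOWN)); pick(.5918,-.2684)
move_to(atpin(.13),q(TP)); move_l(atpin(.080),.12)
r=slide(.076,.052,13,lim=4); print('stopped at',r)
move_l(atpin(.13),.1); st('off')
place(.4020,.2782,np.radians(-14.3),.004)
s=snap('top'); f=s['frame']; w=snap('wrist')
print(fitfoot(cloud(w),.402,.2782,.004), fitfoot(cloud(s),.6117,.3062,.004))
cv2.imwrite('pics/fin.png',np.hstack([cv2.resize(f,(400,300)),cv2.resize(w['frame'],(400,300))]))
```

```text
grip t29.43 F [ 0.7 -0.9 -0.3] pinF [ 0.2 -1.  -0.5] M [-0.01  0.02  0.02] gap 0.0371 s -0.0438 xy [ -61.  -246.9]
lift t30.49 F [-0.7  0.5 -1.2] pinF [-1.2  0.6 -0.6] M [ 0.02  0.04 -0.02] gap 0.0367 s 0.1407 xy [  67.8 -246.7]
 t32.42 F [ 0.1  0.5 -0.6] pinF [-0.2  0.5 -0.6] M [-0.08  0.4   0.  ] gap 0.0369 s 0.0765 xy [ 0.4 -0.2]
 t32.67 F [-0.2 -0.5 -1.5] pinF [-1.2 -0.5 -1.1] M [-0.03  0.36  0.02] gap 0.0368 s 0.0741 xy [-0.  0.]
 t32.92 F [-0.3  0.  -1.1] pinF [-0.8  0.1 -0.7] M [-0.05  0.42  0.  ] gap 0.0368 s 0.0719 xy [-0.1  0.1]
 t33.17 F [-0.5  0.5 -1.8] pinF [-1.3  0.6 -1.3] M [-0.04  0.37  0.02] gap 0.0366 s 0.0698 xy [-0.2  0.1]
 t33.42 F [-0.6 -0.  -0.7] pinF [-0.9  0.1 -0.2] M [-0.09  0.33 -0.03] gap 0.0368 s 0.0678 xy [-0.1  0. ]
 t33.67 F [ 1.1  0.2 -0.8] pinF [ 0.5 -0.  -1.3] M [-0.02  0.37 -0.04] gap 0.0369 s 0.0659 xy [-0.1  0.1]
 t33.92 F [ 0.2 -0.4 -2.3] pinF [-1.3 -0.4 -2. ] M [-0.06  0.27 -0.02] gap 0.0371 s 0.0639 xy [-0.1  0. ]
 t34.17 F [ 1.3 -0.4 -0.5] pinF [ 0.7 -0.6 -1.1] M [-0.16  0.14  0.  ] gap 0.0369 s 0.0621 xy [ 0.3 -0.2]
 t34.42 F [-9.3 -0.1  5.6] pinF [-4.3  1.6  9.8] M [-0.11  1.12  0.06] gap 0.0368 s 0.0613 xy [ 0.7 -0.2]
stop [-3.44814793  2.10896991 11.14656618]
stopped at 0.06
off t35.27 F [-0.1 -0.3 -0.2] pinF [-0.3 -0.2 -0.1] M [-0.07  0.35 -0.04] gap 0.0370 s 0.1293 xy [-0.6  0.1]
ik 0.8737184219302352 [ 0.54 -0.2   1.48 -0.    1.86  0.79]
down z -0.0010 t39.74 F [-2.4 -0.7  5.9] pinF [ 1.3 -0.3  6.2] M [-0.33  0.5  -0.02] gap 0.0367 s 0.0084 xy [-128.7  325.4]
placed t41.71 F [ 0.1  0.4 -0.1] pinF [ 0.1  0.4 -0.1] M [-0.04 -0.06  0.01] gap 0.0879 s 0.1901 xy [ -2.  325.2]
(array([0.40191011, 0.27727015]), 937, np.float64(0.0005182822851530957)) (array([0.61185939, 0.30565578]), 289, np.float64(0.0016771518686742766))
```

View pics/fin.png

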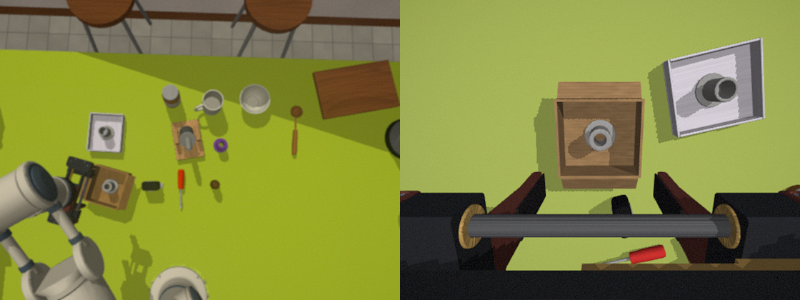

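The final view shows one foot upright in the tin at (107,132) in the left picture, the other in the carton at (110,187), and the other things where they were. I'm handing it in.

```bash
python3 -c "
from h import *
job_done(); print(state()['time'])"
```

```text
the job is handed in; nothing more can be done
the job is handed in; nothing more can be done
```

The foot that fits is standing upright in the cake tin, the other one is in the carton, and I have handed the job in at about 42 s.

- **The foot that fits** (the one nearer the robot, at about x 0.40, y -0.30): it slid freely along the whole pin and met the shoulder at s = 0.5 mm, with about 9 N of contact force. Released, it was at home against the shoulder, as far as the side picture and the regrip showed. It is now within about 1 mm of the tin's centre.
- **The other foot** (at about x 0.59, y -0.27): it stopped on the pin's nose at s ≈ 61 mm, as expected for the 21 mm bore. The force was about 11 N against my 4 N stop limit, because I checked it only every 2 mm. It stands in the carton.

**Checks:** the last wrist and top pictures show both feet upright in place. I compared the bystanders by eye only; none looked moved, and the gripper is open and clear.

**Disagreements:** the fixed cameras differed from the wrist camera by about 1–3 mm on the feet and by more than 10 mm on the pin. I used the wrist fits, and the forces on the pin agreed with them. The grip gap was 37 mm on the second foot and 38 mm on the first, which I left unexplained.

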